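# Crack the lid of a microphone power supply with a pry wedge and hold it

### The arm

A 7-joint arm with a two-finger parallel gripper is mounted at the origin on a cart in front of the work surface, level with it; the furniture and walls round the work are solid. World frame = base frame: x ahead of the robot, y to its left, z up, the work surface at z = 0. Lengths are in mm, angles in rad, forces in N, time in s.
With the tool pointing down it reaches from about 425 to 1025 mm from the base axis. Payload 3.6 kg.
Tool frame: the origin (TCP) lies between the finger pads; the fingertips stand robot.tcp_to_tips ahead of it and the grasp point (between the pads) is the TCP (robot.tcp_to_tips is the distance from the TCP to the fingertips, in mm); z points along the fingers, y is the direction in which the jaws open and shut (so a half turn about z gives the same grasp; the last joint's range is limited). The gripper opens to 85 mm and grips with 20 to 120 N. Pads are 22 mm wide; open, the fingers measure 114 mm over their backs; the gripper's body (76 mm by 85 mm) begins 54 mm behind the grasp point. The pads swing forward as they close: fully open they stand 13 mm farther back than shut.
Start: joints at [1.198, 0.591, 0.048, 1.609, -0.033, 0.943, -0.034], TCP at [199.523, -697.008, 250.302] pointing down, gripper open.
Joint ranges: [-2.69, 2.69], [-0.47, 2.24], [-1.27, 1.36], [0.19, 2.51], [-1.53, 4.68], [0.08, 2.07], [-3.09, 3.09]. Speed limits (rad/s): [2.57, 2.57, 3.14, 3.14, 3.14, 3.14, 3.14].

### API

Orientations are given as a unit quaternion [w, x, y, z].
In Python, from station import robot gives the robot as it stands. The module is installed in compiled form; this text tells all that it offers.
- The arm moves only by the shell command python3 -m handwheel 'ROWS'. ROWS is JSON, a list of rows, each an object of numbers: "tx", "ty", "tz": the shift along the world's x, y, z normalised to -1 to 1, where 1 is 0.03 m; "spin": the turn about the world's z normalised to -1 to 1, where 1 is 6 degrees; "claw": the closure, from 0 (fully open) to 1 (shut). In form: [{"tx": .., "ty": .., "tz": .., "spin": .., "claw": ..}, ...]. A call has 1 to 5 rows; each row shifts and turns the commanded pose from where the row before left it; what a row does not reach is not made up. A row lasts 1/12 s, in which the tool goes at most 41.7 mm and 7.16 degrees, less where a joint would pass 70% of its speed; a pose out of reach is approached as far as the arm can. A call with a number of a shift or a turn outside -1 to 1 is refused whole. A call with a gripper value outside its range is refused whole. The fingers move at their own pace and stop on an object; the grip force is fixed at half the most. Time passes only in rows, so rows that do not move let the fingers close. It gives the time, the measured TCP pose, the force and the opening at its end, in the units of the state.
- robot.sense(): the state, without advancing time (a new reading comes with each control period).
- robot.grab_frame(name): name is "scene" or "top"; returns (picture, depth): 384x512x3 uint8, red, green, blue; 384x512 float32, mm along the optical axis (not along the pixel's ray), 0 where there is no reading.
- robot.calibration(name): a dict with "fx", "fy", "cx", "cy" (pixels), "T" (4x4, takes a point from camera to world coordinates). Camera axes: x right, y down, z forward; pixel columns grow to the right and rows downward; lengths in mm; the calibration is good to about 2 mm. A picture is of the moment at which its call begins. calibration takes no time and is no camera call.
- robot.hand_in(): hands the job in, once; it reports no verdict.
The state is a dict: "clock": time; "joint_pos": joint angles; "joint_velocities": joint speeds; "joint_torque": joint torques, N m; "position": TCP position; "eef_rot": TCP orientation; "wrist_force": force on the tool from outside, world axes, zero at the start; "moment": the same for the moment, N m; "opening": finger opening in mm.
Only numpy, scipy, OpenCV 4.12 (cv2) and the standard library are available. Lean on these libraries where they do the work, as an engineer would, in place of code of your own. Each camera call takes 0.05 s, during which the arm holds its last target.

### The job

The screws are out of the microphone power supply's lid, but short leads tie the lid to the case. Draw the cranked pry wedge, which stands in the wooden tool stand, out by its grip and push its toe through the notch at the front of the lid until the front edge of the lid stands about 5 mm off the case (8 mm at most, or the leads tear), with nothing but the wedge lifting it. Finish holding the wedge right there in the gripper, with the lid resting on it, and leave the other things on the bench where they are.

Things in the scene. Friction and masses are not known exactly. Their poses are not given: they have to be found in the camera images.
- wedge: cranked pry wedge, L-shaped, 140 mm tall, 0.14 kg: a steel wedge foot 24 mm wide and an upright black grip (16 mm along the toe x 21 mm across, 44 to 140 mm above the sole; hold it near 100). Origin on the grip's axis at sole level, x along the toe, z up the grip. Foot from x = -6 to +56 mm; its top ramps from 2 mm thick at the tip to 17 mm thick 50 mm further back. Stands loose in the tool stand
- wedge_toe (a point): middle of the front edge of the wedge's toe, at the level of its flat sole, 56 mm ahead of the grip's axis
- tool_stand: hardwood tool stand fixed to the bench, 84 x 136 x 62 mm, origin in the middle of its underside. The wedge stands upright in its oblong pocket (67 x 28 mm, 54 mm deep), toe along the stand's +x. A blue-handled pick and a black pen stand in holes 56 and 79 mm from the wedge's grip in the stand's -y direction, tops 133 and 147 mm above the bench
- psu: microphone power supply fixed to the bench: a steel case with an aluminium lid (130 x 172 x 14 mm) hinged at its back edge. Origin in the middle of the underside, below the lid's middle; x points from front to back. The case's top, on which the lid lies, is 46 mm above the bench; at the front it sticks out 12 mm beyond the lid as a level ledge. 8 mm behind the lid's front edge the case is hollow
- pry_notch (a point): middle of the pry notch, on the ledge (46 mm above the bench) right under the lid's front edge. The notch is a gap in the lid's front rim, 36 mm wide, 6 mm high, open to the inside. The wedge goes in level, sole on the ledge, along the case's x. The ramp meets the lid when the toe is 13 mm past this point; then each 10 mm of push lifts 3 mm, so 30 mm past gives 5 mm
- psu_lid (a joint): angle of the power supply's lid in rad: 0 lying shut, growing as its front edge rises. That edge is 130 mm from the hinge, so 0.038 rad is 5 mm, 0.062 rad is 8 mm. The lid weighs 0.2 to 0.4 kg (1 to 2 N at the front edge) and falls shut by its weight
- blue_pick: hook tool with a blue handle, 125 mm, upright in the tool stand, origin beside its middle; leave it
- felt_pen: black pen, 138 mm, upright in the tool stand, origin beside its middle; leave it
- screw_dish: shallow steel dish, 72 mm across, 14 mm high, with the lid's four screws; origin in the middle of its underside; leave it
- bell_b: black turned microphone bell housing with a neck, 55 mm across, 91 mm high; origin in the middle of its underside; leave it
- tape_roll: roll of tape lying flat, 63 mm across, 19 mm high; origin in the middle of its underside; leave it
- driver_red: slim screwdriver lying on the bench, 188 mm long; origin under its middle; leave it
- mic_sleeve: upright dark tube with a brown end, 36 mm across, 104 mm high; origin in the middle of its underside; leave it
Mind the look-alikes: they are no part of the job. Leave any orange, purple or turquoise look-alike of the wedge alone.

How it is judged:
By the outcome, as a careful person would: the job done as asked, in the order asked, and still so for the second after the job is handed in, while the arm keeps its last pose, push and grip.
It also fails if it takes over 45 s, if anything falls off the work surface, if the arm or the gripper's body presses on something with over 40 N, if the wrist force passes 120 N, or if a joint passes its speed limit or range.

## Working session

There is one attempt and no reset: what is moved stays moved. The work goes in short steps, Python scripts to look and compute and a shell command to move; the robot and the scene stay as the last step left them, time stands still between calls to the robot, and variables do not carry over. Pictures are saved under pics/ and viewed, and the job is handed in when it is done.

```bash
mkdir -p pics; python3 - <<'E'
from station import robot
import cv2,numpy as np
print(robot.sense(), robot.tcp_to_tips)
for n in("scene","top"):
    p,d=robot.grab_frame(n); cv2.imwrite(f"pics/{n}0.png",p[:,:,::-1]); np.savez(f"{n}0.npz",p=p,d=d)
    c=robot.calibration(n); print(n,c)
E
```

```text
{'clock': 0.0, 'joint_pos': array([ 1.19849355,  0.59210481,  0.04828086,  1.60982525, -0.03333036,
        0.94271421, -0.03370269]), 'joint_velocities': array([ 2.00104373e-03,  8.08453460e-04,  4.37872407e-04, -3.64335084e-05,
       -1.58175935e-03, -2.41164102e-04,  1.16960560e-03]), 'joint_torque': array([-1.08756001e-03, -5.48706615e+01,  1.54639799e+00, -1.98126662e+01,
        9.41473874e-03,  8.76476144e-03,  7.19660449e-06]), 'position': array([ 199.33354883, -696.23866749,  249.1496308 ]), 'eef_rot': array([-1.10536183e-03,  9.90293468e-01,  1.38987716e-01, -2.00991265e-04]), 'wrist_force': array([-0.39745345, -0.1135689 , -0.48170293]), 'moment': array([ 0.03632956, -0.01303128,  0.00886345]), 'opening': 85.02812180945253} 19.0
scene {'fx': 496.2756929525769, 'fy': 496.2756929525769, 'cx': 257.20664799844025, 'cy': 183.7712997177112, 'T': array([[-6.67529663e-01, -4.12462849e-01,  6.19902047e-01,
        -3.01752201e+02],
       [-7.44471198e-01,  3.55283038e-01, -5.65275684e-01,
         7.49691862e+02],
       [ 1.29145368e-02, -8.38837506e-01, -5.44228677e-01,
         8.83131119e+02],
       [ 0.00000000e+00,  0.00000000e+00,  0.00000000e+00,
         1.00000000e+00]])}
top {'fx': 424.9161793299353, 'fy': 424.9161793299353, 'cx': 254.0853901487989, 'cy': 194.22295033441844, 'T': array([[-5.83666239e-03, -9.89510983e-01,  1.44339699e-01,
         3.86532499e+02],
       [-9.99862196e-01,  8.01809661e-03,  1.45361019e-02,
        -6.48350163e+01],
       [-1.55409621e-02, -1.44234966e-01, -9.89421423e-01,
         1.28784780e+03],
       [ 0.00000000e+00,  0.00000000e+00,  0.00000000e+00,
         1.00000000e+00]])}
```

View pics/scene0.png

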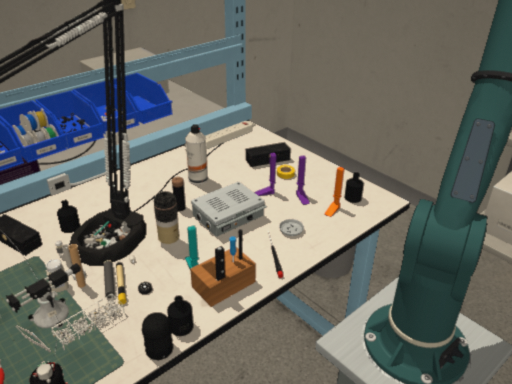

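View pics/top0.png

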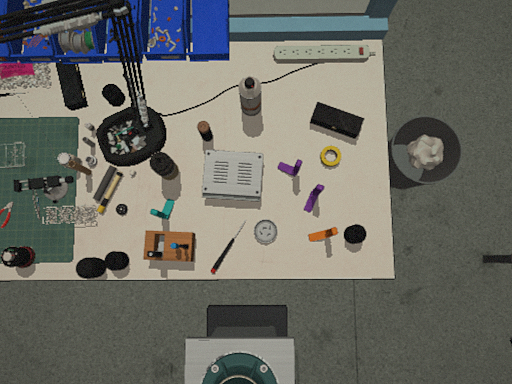

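```bash
python3 - <<'E'
import cv2,numpy as np
t=np.load("top0.npz")['p'][:,:,::-1]; s=np.load("scene0.npz")['p'][:,:,::-1]
cv2.imwrite("pics/tz.png",cv2.resize(t[130:280,130:290],None,fx=5,fy=4.0*1.25*0.8,interpolation=2)[:600,:800])
cv2.imwrite("pics/tz.png",cv2.resize(t[135:285,130:290],(640,600),interpolation=cv2.INTER_CUBIC))
cv2.imwrite("pics/sz.png",cv2.resize(s[170:310,170:310],(600,600),interpolation=cv2.INTER_CUBIC))
E
```

```text
(no output)
```

View pics/tz.png

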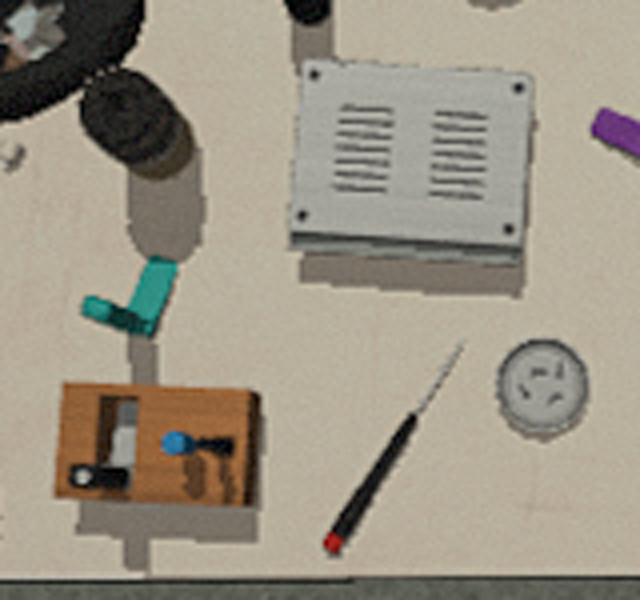

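View pics/sz.png

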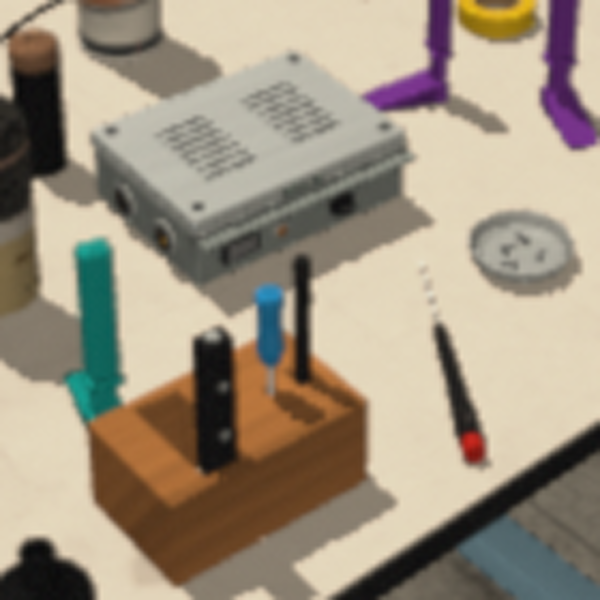

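```bash
cat > h.py <<'E'
import numpy as np,cv2
from station import robot
def cloud(n,d):
    c=robot.calibration(n); v,u=np.mgrid[0:384,0:512]
    X=np.stack([(u-c['cx'])/c['fx']*d,(v-c['cy'])/c['fy']*d,d,np.ones_like(d)],-1)
    return (X@c['T'].T)[...,:3]
E
python3 - <<'E'
from h import *
def st(name,m,P):
    Q=P[m]; r=cv2.minAreaRect(Q[:,:2].astype(np.float32))
    print(name,len(Q),'med',np.median(Q,0).round(1),'rect c',np.round(r[0],1),'sz',np.round(r[1],1),'ang',round(r[2],2),'z',np.percentile(Q[:,2],[5,95]).round(1))
for n in("top","scene"):
    f=np.load(n+"0.npz");p=f['p'].astype(int);d=f['d'];P=cloud(n,d);X,Y,Z=P[...,0],P[...,1],P[...,2]
    hsv=cv2.cvtColor(f['p'],cv2.COLOR_RGB2HSV);H,S,V=[hsv[...,i] for i in range(3)]
    v,u=np.mgrid[0:384,0:512]
    box=(u>130)&(u<205)&(v>220)&(v<270) if n=="top" else (u>185)&(u<262)&(v>225)&(v<305)
    g=(d>0)
    st(n+" stand",box&g&(S>90)&(H<20)&(abs(Z-62)<6),P)
    dark=box&g&(V<70)&(Z>75)
    k,l,s,_=cv2.connectedComponentsWithStats(dark.astype(np.uint8))
    for i in range(1,k):
        if s[i,4]>4: st(n+f" dark{i} {s[i,:4]}",l==i,P)
    st(n+" blue",box&g&(H>95)&(H<125)&(S>120)&(Z>70),P)
    ap=(X>350)&(X<620)&(Y>-150)&(Y<110)&g
    st(n+" lid",ap&(abs(Z-60)<4),P)
    st(n+" ledge",ap&(abs(Z-46)<4),P)
    st(n+" case",ap&(Z>15)&(Z<70),P)
    tq=g&(H>78)&(H<95)&(S>100)&(Z>5)&(X<500)
    if n=="top": tq&=(u>140)&(u<180)&(v>190)&(v<225)
    else: tq&=(u>180)&(u<205)&(v>220)&(v<270)
    st(n+" turq",tq,P); st(n+" turqtop",tq&(Z>60),P)
E
```

```text
top stand 1016 med [422.3 191.6  62.1] rect c [418.2 202.4] sz [137.4  83.5] ang 86.91 z [58.3 65.8]
top dark1 [176 244  11   5] 34 med [414.7 147.6 116.9] rect c [415.4 156.1] sz [10.3 25.3] ang 0.25 z [ 84.  147.1]
top dark2 [147 251  15   7] 61 med [394.  219.8 141. ] rect c [394.3 227.7] sz [20.6 16.9] ang 68.64 z [ 83.  149.9]
top blue 41 med [416.3 169.1 131.7] rect c [411.4 190.9] sz [16.5 93.2] ang 12.69 z [ 87.4 138. ]
top lid 950 med [592.5  12.   60.1] rect c [590.4  19.4] sz [173.2  59.8] ang 89.66 z [56.8 63.2]
top ledge 219 med [559.9  21.7  46.1] rect c [559.9  20.6] sz [170.1  13. ] ang 85.46 z [42.8 49.3]
top case 1406 med [584.2  15.4  59. ] rect c [500.5  -6.3] sz [267.7 199.4] ang 9.33 z [41.  63.7]
top turq 3 med [499.4 218.8 130.8] rect c [499.5 218.8] sz [3.  0.8] ang 77.3 z [115.  135.3]
top turqtop 3 med [499.4 218.8 130.8] rect c [499.5 218.8] sz [3.  0.8] ang 77.3 z [115.  135.3]
scene stand 979 med [403.8 204.   61.6] rect c [415.4 203. ] sz [138.3  88.4] ang 85.8 z [57.6 64.4]
scene dark1 [239 230   3  24] 68 med [411.7 152.4 115.5] rect c [412.3 152. ] sz [ 5.2 11.7] ang 50.52 z [ 80.4 145.1]
scene dark2 [216 248   9  28] 206 med [387.3 234.4 109.9] rect c [388.3 233.3] sz [19.7 11.9] ang 47.67 z [ 78.  145.8]
scene blue 75 med [411.1 176.3 116.6] rect c [414.3 174.4] sz [11.9 14.7] ang 68.24 z [ 91.  132.8]
scene lid 714 med [589.9  19.9  59.9] rect c [593.5  18.8] sz [172.9  63.8] ang 86.24 z [57.1 62.7]
scene ledge 262 med [560.6  31.9  46. ] rect c [561.9  27.1] sz [180.9  55.6] ang 70.26 z [42.8 49.4]
scene case 1433 med [572.3  31.4  56.1] rect c [496.9  -2.7] sz [270.  199.4] ang 7.22 z [17.8 62.2]
scene turq 77 med [498.5 226.2  91.8] rect c [497.9 228.4] sz [15.2  4.2] ang 87.7 z [ 42.4 137.1]
scene turqtop 63 med [498.5 226.2  98.2] rect c [497.9 228.4] sz [15.2  4.1] ang 88.85 z [ 66.6 137.1]
```

```bash
python3 - <<'E'
from h import *
f=np.load("scene0.npz")
cv2.imwrite("pics/notch.png",cv2.resize(f['p'][195:245,190:270,::-1],(800,500),interpolation=cv2.INTER_NEAREST))
for n in("top","scene"):
    f=np.load(n+"0.npz");P=cloud(n,f['d']);X,Y,Z=P[...,0],P[...,1],P[...,2]
    m=(abs(Z-60)<5)&(X>540)&(X<720)&(Y>-100)&(Y<130)
    k,l,s,_=cv2.connectedComponentsWithStats(m.astype(np.uint8)); m=l==1+np.argmax(s[1:,4])
    Q=P[m]; r=cv2.minAreaRect(Q[:,:2].astype(np.float32)); print(n,r,s[1:,4].max())
    # front edge: lid min X per y bin
    lo=[];le=[]
    for y in np.arange(-60,105,6):
        b=m&(abs(Y-y)<3)
        if b.sum()>3: lo.append((y,np.percentile(X[b],2)))
    lo=np.array(lo);c=np.polyfit(lo[:,0],lo[:,1],1); print('front edge x at y=20',np.polyval(c,20),'yaw',-np.degrees(np.arctan(c[0])), np.ptp(lo[:,1]-np.polyval(c,lo[:,0])))
E
```

```text
top ((630.0866088867188, 15.962051391601562), (171.8976287841797, 130.8376007080078), 85.62088775634766) 2401
front edge x at y=20 568.2296082811464 yaw -4.220590192425861 3.223548113982588
scene ((628.5340576171875, 17.038650512695312), (174.34193420410156, 135.252197265625), 85.77912139892578) 1572
front edge x at y=20 565.1630446219157 yaw -4.13819101893137 4.038086914923042
```

View pics/notch.png

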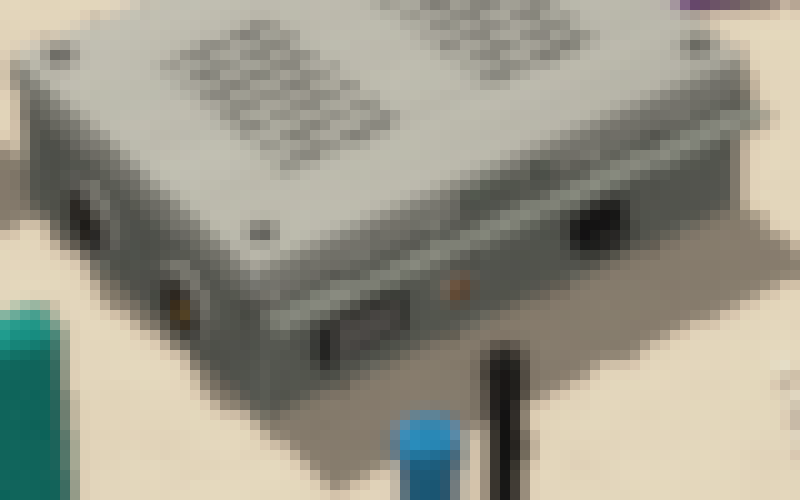

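```bash
python3 - <<'E'
from h import *
a=np.radians(-4.2);ex=np.array([np.cos(a),np.sin(a),0]);ey=np.array([-np.sin(a),np.cos(a),0])
N=np.array([564.7,21.3,0])
for n in("scene",):
    g=cv2.cvtColor(np.load(n+"0.npz")['p'],cv2.COLOR_RGB2GRAY).astype(np.float32);c=robot.calibration(n);Ti=np.linalg.inv(c['T'])
    s=np.arange(-84,85,4.)
    rows=[]
    for z in(47,48,50,52,54,57,60):
        Q=N+s[:,None]*ey+[0,0,z]; C=np.c_[Q,np.ones(len(Q))]@Ti.T
        u=C[:,0]/C[:,2]*c['fx']+c['cx'];v=C[:,1]/C[:,2]*c['fy']+c['cy']
        rows.append(cv2.remap(g,u.astype(np.float32)[None],v.astype(np.float32)[None],cv2.INTER_LINEAR)[0])
    for i,x in enumerate(s): print(int(x),[int(r[i]) for r in rows])
E
```

```text
-84 [120, 125, 134, 139, 149, 166, 182]
-80 [98, 101, 108, 115, 119, 134, 158]
-76 [101, 104, 108, 110, 115, 129, 153]
-72 [103, 104, 108, 112, 114, 130, 150]
-68 [103, 105, 108, 111, 116, 130, 151]
-64 [107, 108, 110, 112, 114, 130, 152]
-60 [108, 111, 114, 114, 118, 131, 152]
-56 [101, 104, 111, 114, 115, 131, 153]
-52 [96, 101, 107, 111, 116, 130, 153]
-48 [93, 97, 106, 110, 112, 129, 154]
-44 [101, 104, 108, 110, 116, 130, 154]
-40 [102, 104, 109, 111, 113, 128, 153]
-36 [103, 105, 108, 109, 115, 130, 153]
-32 [108, 108, 109, 109, 111, 128, 154]
-28 [110, 115, 116, 113, 116, 130, 153]
-24 [96, 101, 112, 113, 116, 128, 154]
-20 [97, 100, 105, 110, 115, 130, 153]
-16 [86, 89, 97, 104, 111, 128, 155]
-12 [80, 78, 83, 90, 105, 129, 153]
-8 [82, 80, 78, 83, 90, 126, 155]
-4 [85, 85, 90, 97, 105, 126, 153]
0 [81, 82, 82, 91, 100, 126, 155]
4 [81, 79, 81, 85, 100, 126, 154]
8 [81, 81, 81, 87, 96, 125, 156]
12 [80, 79, 81, 86, 101, 127, 154]
16 [82, 81, 80, 83, 90, 125, 155]
20 [96, 100, 102, 104, 110, 127, 154]
24 [105, 107, 110, 112, 115, 130, 157]
28 [107, 113, 114, 112, 117, 133, 156]
32 [94, 99, 109, 112, 114, 129, 157]
36 [97, 101, 106, 111, 116, 131, 156]
40 [96, 100, 107, 110, 113, 129, 157]
44 [99, 103, 107, 109, 114, 130, 156]
48 [103, 104, 108, 109, 110, 129, 156]
52 [105, 109, 113, 113, 117, 132, 156]
56 [104, 106, 110, 113, 114, 130, 157]
60 [96, 101, 108, 110, 115, 129, 156]
64 [97, 99, 106, 110, 113, 129, 156]
68 [100, 103, 107, 110, 116, 131, 156]
72 [103, 104, 108, 111, 114, 130, 156]
76 [103, 105, 110, 112, 117, 130, 157]
80 [114, 118, 116, 115, 117, 131, 155]
84 [94, 100, 111, 112, 117, 132, 155]
```

```bash
python3 - <<'E'
from h import *
def ray(n,u,v,z):
    c=robot.calibration(n);T=c['T'];dr=T[:3,:3]@np.array([(u-c['cx'])/c['fx'],(v-c['cy'])/c['fy'],1]);o=T[:3,3]
    return (o+dr*(z-o[2])/dr[2]).round(1)
print(ray("top",130+83/4-.5,135+477/4-.5,148))
print(ray("scene",170+212/600*140-.5,170+337/600*140-.5,148))
f=np.load("top0.npz");P=cloud("top",f['d'])
for n,b in(("top",(slice(249,260),slice(143,165))),("scene",(slice(244,280),slice(212,228)))):
    f=np.load(n+"0.npz");P=cloud(n,f['d'])[b].reshape(-1,3);V=f['p'][b].max(-1).ravel()
    for lo,hi in((143,152),(110,143),(80,110)):
        Q=P[(P[:,2]>lo)&(P[:,2]<hi)]
        print(n,lo,len(Q),np.percentile(Q[:,:2],[2,50,98],axis=0).round(1).tolist())
s=cv2.imread("pics/scene0.png");t=cv2.imread("pics/top0.png")
cv2.imwrite("pics/w.png",np.hstack([cv2.resize(s[235:285,200:240],(400,500),interpolation=0),cv2.resize(t[225:265,140:180],(400,500),interpolation=0)]))
E
```

```text
[394.6 229.8 148. ]
[392.7 230.6 148. ]
top 143 40 [[388.6, 219.4], [394.0, 228.4], [401.9, 236.2]]
top 110 21 [[386.0, 217.8], [391.4, 219.4], [400.9, 236.9]]
top 80 17 [[385.9, 218.3], [394.2, 219.3], [402.6, 229.5]]
scene 143 46 [[383.5, 220.7], [391.2, 230.5], [399.8, 240.3]]
scene 110 106 [[383.7, 219.9], [387.6, 234.0], [399.1, 239.9]]
scene 80 95 [[383.4, 220.5], [387.2, 233.5], [399.4, 239.7]]
```

View pics/w.png

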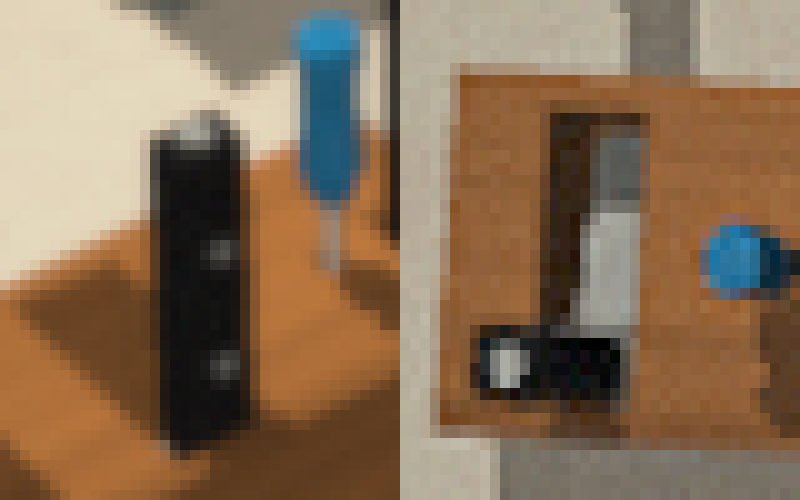

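```bash
R='x'; python3 -m handwheel '[{"tx":0.9,"ty":0.9,"tz":0,"spin":0,"claw":0},{"tx":0.9,"ty":0.9,"tz":0,"spin":0,"claw":0},{"tx":0.9,"ty":0.9,"tz":0,"spin":0,"claw":0},{"tx":0.9,"ty":0.9,"tz":0,"spin":0,"claw":0},{"tx":0.9,"ty":0.9,"tz":0,"spin":0,"claw":0}]'
```

```text
clock: 0.52
position: [335.3, -560.3, 249.8]
eef_rot: [-0.0, 0.99, 0.139, -0.0]
wrist_force: [0.3, -0.6, -0.1]
opening: 85.3
```

```bash
python3 -m handwheel '[{"tx":1,"ty":0.9,"tz":0,"spin":0.5,"claw":0},{"tx":1,"ty":0.9,"tz":0,"spin":0.5,"claw":0},{"tx":1,"ty":0.9,"tz":0,"spin":0.5,"claw":0},{"tx":1,"ty":0.9,"tz":0,"spin":0.5,"claw":0},{"tx":1,"ty":0.9,"tz":0,"spin":0.5,"claw":0}]'
python3 -m handwheel '[{"tx":0,"ty":1,"tz":0,"spin":0.5,"claw":0},{"tx":0,"ty":1,"tz":0,"spin":0.5,"claw":0},{"tx":0,"ty":1,"tz":0,"spin":0.5,"claw":0},{"tx":0,"ty":1,"tz":0,"spin":0.5,"claw":0},{"tx":0,"ty":1,"tz":0,"spin":0.5,"claw":0}]'
python3 -m handwheel '[{"tx":0,"ty":1,"tz":0,"spin":0.5,"claw":0},{"tx":0,"ty":1,"tz":0,"spin":0.5,"claw":0},{"tx":0,"ty":1,"tz":0,"spin":0.5,"claw":0},{"tx":0,"ty":1,"tz":0,"spin":0.5,"claw":0},{"tx":0,"ty":1,"tz":0,"spin":0.5,"claw":0}]'
```

```text
clock: 0.93
position: [485.4, -425.3, 250.0]
eef_rot: [-0.0, 0.963, 0.268, -0.0]
wrist_force: [1.5, -0.9, 0.5]
opening: 85.4
clock: 1.35
position: [484.1, -275.4, 249.9]
eef_rot: [-0.0, 0.92, 0.392, -0.0]
wrist_force: [1.0, 1.1, -0.3]
opening: 85.7
clock: 1.77
position: [484.0, -125.6, 250.1]
eef_rot: [-0.0, 0.861, 0.508, -0.0]
wrist_force: [0.7, 0.5, -0.9]
opening: 85.5
```

```bash
python3 -m handwheel '[{"tx":0,"ty":1,"tz":0,"spin":0.5,"claw":0},{"tx":0,"ty":1,"tz":0,"spin":0.5,"claw":0},{"tx":0,"ty":1,"tz":0,"spin":0.5,"claw":0},{"tx":0,"ty":1,"tz":0,"spin":0.5,"claw":0},{"tx":0,"ty":1,"tz":0,"spin":0.5,"claw":0}]'
python3 -m handwheel '[{"tx":-0.4,"ty":1,"tz":0,"spin":0.5,"claw":0},{"tx":-0.4,"ty":1,"tz":0,"spin":0.5,"claw":0},{"tx":-0.4,"ty":1,"tz":0,"spin":0.5,"claw":0},{"tx":-0.4,"ty":1,"tz":0,"spin":0,"claw":0},{"tx":0,"ty":0,"tz":0,"spin":0,"claw":0}]'
```

```text
clock: 2.18
position: [484.0, 24.3, 250.2]
eef_rot: [-0.0, 0.787, 0.616, -0.0]
wrist_force: [0.2, 0.7, -0.4]
opening: 85.2
clock: 2.6
position: [433.9, 149.4, 250.6]
eef_rot: [-0.001, 0.734, 0.679, 0.001]
wrist_force: [0.1, -0.7, -0.5]
opening: 85.3
```

```bash
python3 -m handwheel '[{"tx":-0.46,"ty":0.89,"tz":0,"spin":0.15,"claw":0},{"tx":-0.46,"ty":0.89,"tz":0,"spin":0,"claw":0},{"tx":-0.46,"ty":0.89,"tz":0,"spin":0,"claw":0},{"tx":0,"ty":0,"tz":-0.6,"spin":0,"claw":0},{"tx":0,"ty":0,"tz":-0.6,"spin":0,"claw":0}]'
python3 - <<'E'
from h import *
s=robot.sense();print(s['position'],s['eef_rot'])
im=[]
for n,b in(("top",(slice(200,290),slice(110,210))),("scene",(slice(180,300),slice(160,280)))):
    p,d=robot.grab_frame(n); im.append(cv2.resize(p[b][:,:,::-1],(400,400),interpolation=2)); np.savez(n+"1.npz",p=p,d=d)
cv2.imwrite("pics/a1.png",np.hstack(im))
E
```

```text
clock: 3.02
position: [395.1, 225.3, 214.8]
eef_rot: [0.0, 0.731, 0.683, 0.002]
wrist_force: [-0.6, -1.3, -0.8]
opening: 85.7
[395.11290222 225.34731766 214.81240959] [1.30614180e-04 7.30746072e-01 6.82647074e-01 1.77027037e-03]
```

View pics/a1.png

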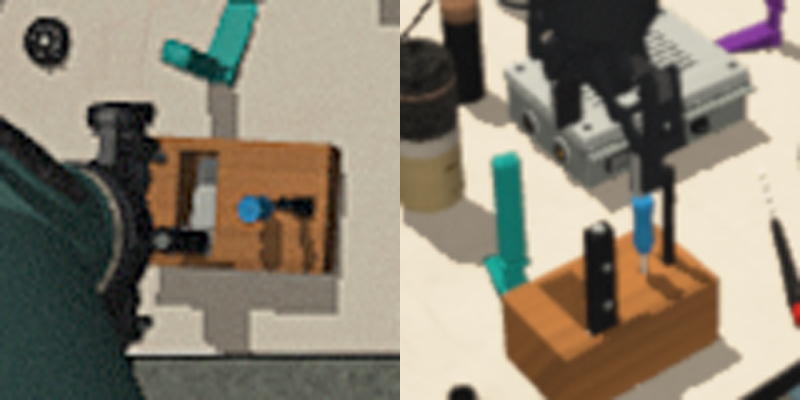

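```bash
python3 -m handwheel '[{"tx":-0.07,"ty":0.13,"tz":-0.5,"spin":0,"claw":0},{"tx":0,"ty":0,"tz":-0.7,"spin":0,"claw":0},{"tx":0,"ty":0,"tz":-0.7,"spin":0,"claw":0},{"tx":0,"ty":0,"tz":-0.7,"spin":0,"claw":0},{"tx":0,"ty":0,"tz":-0.7,"spin":0,"claw":0}]'
python3 -m handwheel '[{"tx":0,"ty":0,"tz":-0.2,"spin":0,"claw":0},{"tx":0,"ty":0,"tz":0,"spin":0,"claw":0}]'
python3 - <<'E'
from h import *
s=robot.sense();print(s['position'],s['eef_rot'])
im=[]
for n,b in(("top",(slice(200,290),slice(110,210))),("scene",(slice(180,300),slice(160,280)))):
    p,d=robot.grab_frame(n); im.append(cv2.resize(p[b][:,:,::-1],(400,400),interpolation=2))
cv2.imwrite("pics/a2.png",np.hstack(im))
E
```

```text
clock: 3.53
position: [394.1, 226.5, 115.1]
eef_rot: [0.0, 0.733, 0.681, 0.001]
wrist_force: [0.6, -0.2, -0.3]
opening: 85.0
clock: 3.7
position: [392.9, 226.2, 108.5]
eef_rot: [0.0, 0.732, 0.681, -0.001]
wrist_force: [-0.1, 0.2, -0.6]
opening: 85.7
[392.85255199 226.15271678 108.52992308] [ 6.89801445e-05  7.32347324e-01  6.80929783e-01 -1.42227197e-03]
```

View pics/a2.png

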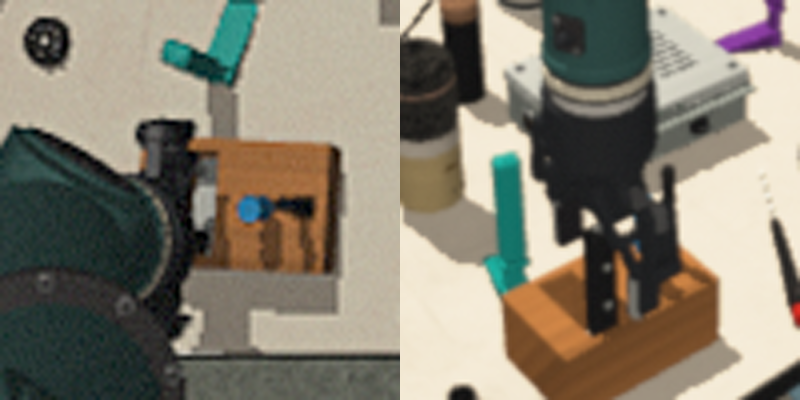

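```bash
python3 - <<'E'
from h import *
c=robot.calibration("scene");Ti=np.linalg.inv(c['T'])
for q in([393,226,100],[443,222,102],[343,230,102],[393,229.5,148]):
    C=Ti@np.r_[q,1];u=C[0]/C[2]*c['fx']+c['cx'];v=C[1]/C[2]*c['fy']+c['cy'];print(q,round(u,1),round(v,1),'zoom',round((u-160)*400/120+400),round((v-180)*400/120))
E
```

```text
[393, 226, 100] 221.0 263.1 zoom 603 277
[443, 222, 102] 209.3 251.0 zoom 564 237
[343, 230, 102] 233.4 274.6 zoom 645 315
[393, 229.5, 148] 219.3 247.9 zoom 598 226
```

```bash
python3 -m handwheel '[{"tx":0,"ty":0.1,"tz":0,"spin":0.1,"claw":0},{"tx":0,"ty":0,"tz":0,"spin":0,"claw":0.7},{"tx":0,"ty":0,"tz":0,"spin":0,"claw":1},{"tx":0,"ty":0,"tz":0,"spin":0,"claw":1},{"tx":0,"ty":0,"tz":0,"spin":0,"claw":1}]'
python3 -m handwheel '[{"tx":0,"ty":0,"tz":0,"spin":0,"claw":1},{"tx":0,"ty":0,"tz":0,"spin":0,"claw":1},{"tx":0,"ty":0,"tz":0,"spin":0,"claw":1},{"tx":0,"ty":0,"tz":0,"spin":0,"claw":1},{"tx":0,"ty":0,"tz":0,"spin":0,"claw":1}]'
```

```text
clock: 4.22
position: [393.2, 230.0, 109.7]
eef_rot: [0.0, 0.729, 0.685, 0.0]
wrist_force: [-0.4, -0.2, -0.6]
opening: 38.7
clock: 4.63
position: [394.0, 230.3, 109.5]
eef_rot: [0.0, 0.729, 0.685, 0.001]
wrist_force: [2.0, -0.2, 2.3]
opening: 15.5
```

```bash
python3 -m handwheel '[{"tx":0,"ty":0,"tz":0.2,"spin":0,"claw":1},{"tx":0,"ty":0,"tz":0.3,"spin":0,"claw":1},{"tx":0,"ty":0,"tz":0.4,"spin":0,"claw":1},{"tx":0,"ty":0,"tz":0.4,"spin":0,"claw":1},{"tx":0,"ty":0,"tz":0.4,"spin":0,"claw":1}]'
python3 -m handwheel '[{"tx":0,"ty":0,"tz":0.5,"spin":0,"claw":1},{"tx":0,"ty":0,"tz":0.5,"spin":0,"claw":1},{"tx":0,"ty":0,"tz":0.5,"spin":0,"claw":1},{"tx":0,"ty":0,"tz":0.3,"spin":0,"claw":1},{"tx":0,"ty":0,"tz":0,"spin":0,"claw":1}]'
python3 - <<'E'
from h import *
s=robot.sense();print(s['position'],s['eef_rot'],s['wrist_force'],s['moment'])
im=[]
for n,b in(("top",(slice(190,290),slice(110,210))),("scene",(slice(180,300),slice(160,280)))):
    p,d=robot.grab_frame(n); im.append(cv2.resize(p[b][:,:,::-1],(400,400),interpolation=2)); np.savez(n+"2.npz",p=p,d=d)
cv2.imwrite("pics/a3.png",np.hstack(im))
E
```

```text
clock: 5.05
position: [391.4, 229.4, 161.0]
eef_rot: [-0.0, 0.728, 0.685, -0.001]
wrist_force: [1.0, 0.5, -1.4]
opening: 15.3
clock: 5.47
position: [392.6, 230.3, 216.0]
eef_rot: [0.0, 0.728, 0.685, 0.001]
wrist_force: [-0.3, -0.3, -2.6]
opening: 15.5
[392.60127156 230.29824949 215.96851355] [1.86628529e-04 7.28443716e-01 6.85105099e-01 8.48975691e-04] [-0.29576732 -0.3236479  -2.61841931] [ 0.04143092 -0.01377144 -0.06005756]
```

View pics/a3.png

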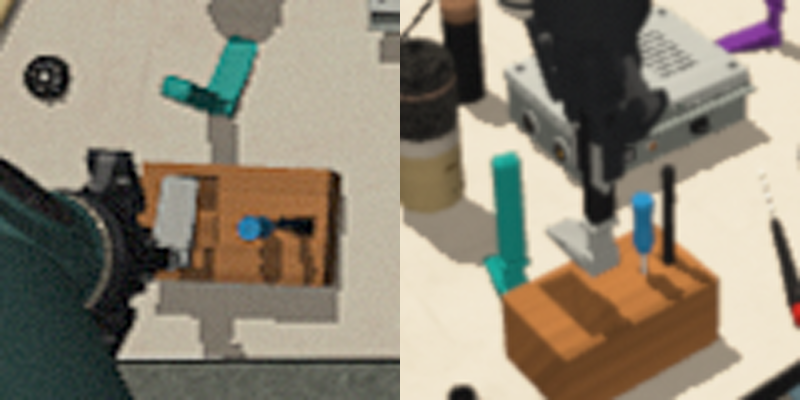

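```bash
cat > foot.py <<'E'
from h import *
def foot(n,p,d,tcp,zs):
    # bright steel points within foot height band near tcp
    P=cloud(n,d);hsv=cv2.cvtColor(p,cv2.COLOR_RGB2HSV)
    m=(d>0)&(P[...,2]>zs-5)&(P[...,2]<zs+24)&(abs(P[...,1]-tcp[1])<35)&(P[...,0]>tcp[0]-15)&(P[...,0]<tcp[0]+75)&(hsv[...,1]<60)&(hsv[...,2]>60)
    return m,P[m]
E
python3 - <<'E'
from foot import *
t=[392.6,230.3];zs=114.5
for n in("top","scene"):
    f=np.load(n+"2.npz");m,Q=foot(n,f['p'],f['d'],t,zs)
    r=cv2.minAreaRect(Q[:,:2].astype(np.float32));print(n,len(Q),r)
    print(np.percentile(Q,[2,50,98],axis=0).round(1).tolist())
    far=Q[Q[:,0]>t[0]+45];print('toe',far[:,1].mean().round(1),far[:,0].max().round(1),far[:,2].mean().round(1)); near=Q[Q[:,0]<t[0]+25]; print('near y',near[:,1].mean().round(1))
    mm=Q[:,0]>t[0]+10
    # ramp slope z vs x
    A=np.polyfit(Q[mm,0]-t[0],Q[mm,2],1);print('ramp',A, 'z at 56',np.polyval(A,56))
    out=f['p'][:,:,::-1].copy();out[m]=(0,0,255);y,x=np.where(m);cv2.imwrite(f"pics/m_{n}.png",cv2.resize(out[y.min()-15:y.max()+15,x.min()-15:x.max()+15],None,fx=6,fy=6,interpolation=0))
E
```

```text
top 170 ((418.9422302246094, 227.91799926757812), (24.98999786376953, 60.109474182128906), 88.03370666503906)
[[392.3, 215.6, 115.0], [423.7, 226.2, 124.5], [448.6, 239.0, 132.0]]
toe 227.4 448.8 118.1
near y 225.8
ramp [ -0.30032556 133.48784133] z at 56 116.66961017573915
scene 188 ((417.3533935546875, 229.3813934326172), (24.902385711669922, 66.91925048828125), 81.74446868896484)
[[385.0, 216.7, 113.2], [407.0, 233.8, 122.7], [445.9, 241.6, 136.8]]
toe 226.6 449.4 116.5
near y 234.2
ramp [ -0.22094286 128.07814038] z at 56 115.7053400600122
```

```bash
python3 -m handwheel '[{"tx":0,"ty":0,"tz":0.55,"spin":-0.12,"claw":1},{"tx":0,"ty":0,"tz":0.55,"spin":0,"claw":1},{"tx":0,"ty":0,"tz":0.55,"spin":0,"claw":1},{"tx":0,"ty":0,"tz":0.55,"spin":0,"claw":1},{"tx":0,"ty":0,"tz":0,"spin":0,"claw":1}]'
python3 -m handwheel '[{"tx":0.3,"ty":-0.67,"tz":0,"spin":0,"claw":1},{"tx":0.3,"ty":-0.67,"tz":0,"spin":0,"claw":1},{"tx":0.3,"ty":-0.67,"tz":0,"spin":0,"claw":1},{"tx":0.3,"ty":-0.67,"tz":0,"spin":0,"claw":1},{"tx":0.3,"ty":-0.67,"tz":0,"spin":0,"claw":1}]'
python3 -m handwheel '[{"tx":0.25,"ty":-0.67,"tz":0,"spin":0,"claw":1},{"tx":0.25,"ty":-0.67,"tz":0,"spin":0,"claw":1},{"tx":0.25,"ty":-0.67,"tz":0,"spin":0,"claw":1},{"tx":0.25,"ty":-0.67,"tz":0,"spin":0,"claw":1},{"tx":0.25,"ty":-0.67,"tz":0,"spin":0,"claw":1}]'
python3 -m handwheel '[{"tx":0,"ty":0,"tz":-0.6,"spin":0,"claw":1},{"tx":0,"ty":0,"tz":-0.6,"spin":0,"claw":1},{"tx":0,"ty":0,"tz":-0.6,"spin":0,"claw":1},{"tx":0,"ty":0,"tz":-0.6,"spin":0,"claw":1},{"tx":0,"ty":0,"tz":0,"spin":0,"claw":1}]'
```

```text
clock: 5.98
position: [393.7, 230.9, 281.8]
eef_rot: [0.0, 0.733, 0.68, 0.002]
wrist_force: [0.7, 0.7, -2.0]
opening: 15.1
clock: 6.4
position: [437.1, 128.1, 278.4]
eef_rot: [-0.001, 0.733, 0.681, -0.002]
wrist_force: [0.4, -0.7, -1.1]
opening: 15.4
clock: 6.82
position: [474.5, 27.8, 278.3]
eef_rot: [-0.001, 0.733, 0.68, -0.002]
wrist_force: [-0.1, 0.2, -1.6]
opening: 15.4
clock: 7.23
position: [471.8, 28.4, 203.9]
eef_rot: [-0.003, 0.733, 0.681, -0.004]
wrist_force: [-1.5, 0.9, -3.0]
opening: 15.2
```

```bash
python3 -m handwheel '[{"tx":0,"ty":0,"tz":-0.6,"spin":0,"claw":1},{"tx":0,"ty":0,"tz":-0.6,"spin":0,"claw":1},{"tx":0,"ty":0,"tz":-0.4,"spin":0,"claw":1},{"tx":0,"ty":0,"tz":0,"spin":0,"claw":1},{"tx":0,"ty":0,"tz":0,"spin":0,"claw":1}]'
python3 - <<'E'
from foot import *
s=robot.sense();t=s['position'];print(t,s['eef_rot'],s['wrist_force']);zs=t[2]-101.4;print('sole',zs)
im=[]
for n,b in(("top",(slice(130,250),slice(180,300))),("scene",(slice(170,270),slice(180,280)))):
    p,d=robot.grab_frame(n); im.append(cv2.resize(p[b][:,:,::-1],(400,400),interpolation=2)); np.savez(n+"3.npz",p=p,d=d)
    m,Q=foot(n,p,d,t,zs); Q=Q[Q[:,0]<t[0]+62]
    if len(Q)<10: continue
    print(n,len(Q),np.percentile(Q,[2,50,98],axis=0).round(1).tolist())
cv2.imwrite("pics/a4.png",np.hstack(im))
E
```

```text
clock: 7.65
position: [474.8, 29.1, 159.8]
eef_rot: [-0.001, 0.733, 0.681, -0.001]
wrist_force: [0.2, 0.6, -1.6]
opening: 15.3
[474.83946802  29.09548304 159.78535432] [-6.96543500e-04  7.32644633e-01  6.80610402e-01 -9.14674832e-04] [ 0.16649619  0.63803755 -1.63678566]
sole 58.385354319182255
scene 149 [[466.8, 14.2, 59.0], [489.5, 33.2, 68.2], [529.3, 40.9, 79.5]]
```

View pics/a4.png

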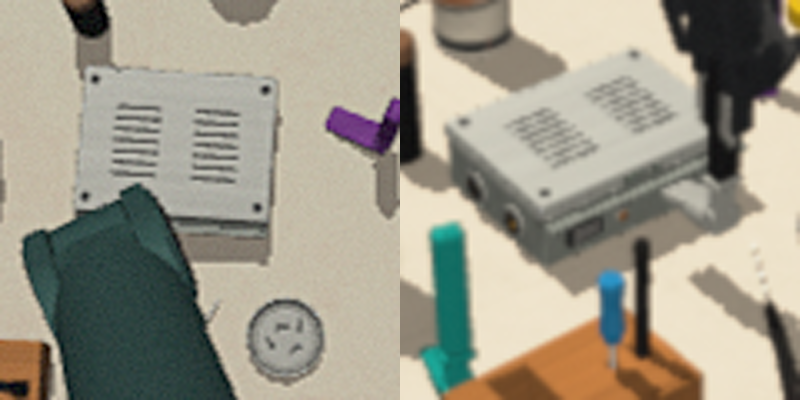

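```bash
python3 -m handwheel '[{"tx":0,"ty":0,"tz":-0.31,"spin":0,"claw":1},{"tx":0.3,"ty":-0.02,"tz":0,"spin":0,"claw":1},{"tx":0.3,"ty":-0.02,"tz":0,"spin":0,"claw":1},{"tx":0.3,"ty":-0.02,"tz":0,"spin":0,"claw":1},{"tx":0,"ty":0,"tz":0,"spin":0,"claw":1}]'
python3 -m handwheel '[{"tx":0,"ty":0,"tz":0,"spin":0,"claw":1},{"tx":0,"ty":0,"tz":0,"spin":0,"claw":1}]'
python3 - <<'E'
from foot import *
s=robot.sense();t=s['position'];print(t,s['eef_rot'],s['wrist_force'],s['moment']);zs=t[2]-101.4;print('sole',zs)
n="scene";p,d=robot.grab_frame(n);np.savez(n+"4.npz",p=p,d=d)
cv2.imwrite("pics/a5.png",cv2.resize(p[195:245,210:270,::-1],(720,600),interpolation=2))
E
```

```text
clock: 8.17
position: [506.5, 27.3, 151.6]
eef_rot: [0.001, 0.733, 0.68, 0.002]
wrist_force: [0.8, 0.0, -2.0]
opening: 15.5
clock: 8.33
position: [502.5, 27.1, 151.0]
eef_rot: [-0.0, 0.733, 0.68, -0.0]
wrist_force: [0.3, 0.8, -1.7]
opening: 15.3
[502.45970667  27.12895261 151.00521135] [-1.12195625e-04  7.32879345e-01  6.80358599e-01 -1.75887565e-04] [ 0.29730527  0.82648345 -1.73684696] [ 0.02308324  0.02540439 -0.01422728]
sole 49.6052113535101
```

View pics/a5.png

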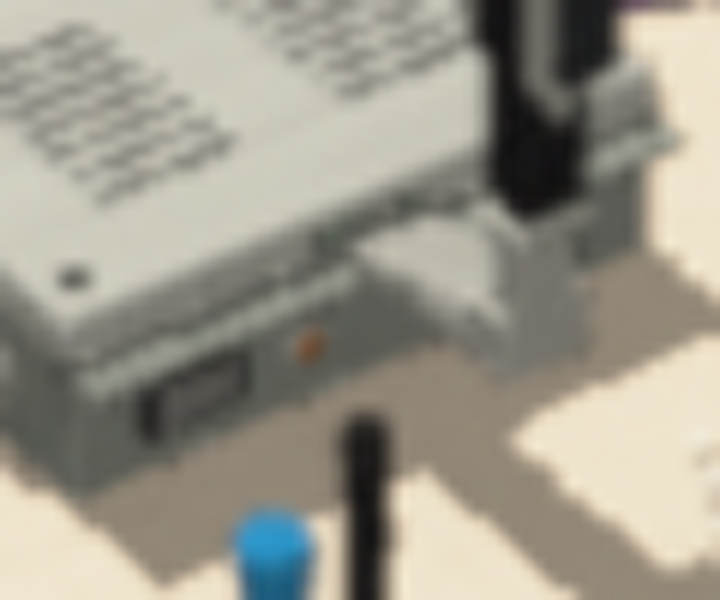

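```bash
python3 - <<'E'
from h import *
def ray(n,u,v,z):
    c=robot.calibration(n);T=c['T'];dr=T[:3,:3]@np.array([(u-c['cx'])/c['fx'],(v-c['cy'])/c['fy'],1]);o=T[:3,3]
    return o+dr*(z-o[2])/dr[2]
a=np.radians(-4.2);ex=np.array([np.cos(a),np.sin(a)]);ey=np.array([-np.sin(a),np.cos(a)]);N=np.array([564.8,22.3])
for nm,x,y,z in(("toeL",354,247,50.6),("toeR",480,205,50.6),("foot back R top",520,212,66),("notchL top",318,232,52),("notchL bot",318,255,46)):
    q=ray("scene",210+x/12-.5,195+y/12-.5,z)[:2]-N; print(nm,(q@ex).round(1),(q@ey).round(1))
f=np.load("scene4.npz");P=cloud("scene",f['d']);Q=P[205:230,235:258].reshape(-1,3);
r=Q[:,:2]-N;s=r@ex;w=r@ey
m=(s<-13)&(s>-45)&(Q[:,2]>50);print(np.percentile(w[m],[2,50,98]),m.sum())
E
```

```text
toeL -5.8 8.8
toeR -10.1 -24.8
foot back R top -34.6 -17.9
notchL top 2.5 13.2
notchL bot 1.7 13.8
[-11.40262637   3.99765493  13.17543293] 54
```

```bash
python3 -m handwheel '[{"tx":0,"ty":-0.03,"tz":-0.06,"spin":0,"claw":1},{"tx":0,"ty":0,"tz":0,"spin":0,"claw":1}]'
python3 -m handwheel '[{"tx":0,"ty":0,"tz":-0.03,"spin":0,"claw":1},{"tx":0,"ty":0,"tz":0,"spin":0,"claw":1}]'
python3 -c "
from station import robot
s=robot.sense();print(s['position'],s['wrist_force'],s['moment'])"
```

```text
clock: 8.55
position: [501.9, 26.1, 148.9]
eef_rot: [-0.0, 0.733, 0.68, -0.0]
wrist_force: [-0.3, 0.5, -0.8]
opening: 15.6
clock: 8.72
position: [502.2, 26.3, 148.2]
eef_rot: [-0.0, 0.733, 0.68, -0.0]
wrist_force: [0.7, -0.9, -1.4]
opening: 15.2
[502.2081386   26.27404979 148.16094992] [ 0.65279078 -0.86874696 -1.37491082] [ 0.03212551  0.00311703 -0.05322133]
```

```bash
for i in 1; do python3 -m handwheel '[{"tx":0,"ty":0,"tz":-0.03,"spin":0,"claw":1},{"tx":0,"ty":0,"tz":0,"spin":0,"claw":1},{"tx":0,"ty":0,"tz":0,"spin":0,"claw":1}]'; done
python3 -c "
from station import robot
s=robot.sense();print(s['position'],s['wrist_force'],s['moment'])"
```

```text
clock: 8.97
position: [502.5, 26.3, 147.4]
eef_rot: [-0.0, 0.733, 0.68, -0.0]
wrist_force: [0.6, 1.1, -2.0]
opening: 15.5
[502.48907023  26.30763157 147.36051181] [ 0.60025516  1.06713262 -1.99264514] [0.00925394 0.042982   0.04870627]
```

```bash
python3 -m handwheel '[{"tx":0,"ty":0,"tz":-0.03,"spin":0,"claw":1},{"tx":0,"ty":0,"tz":0,"spin":0,"claw":1},{"tx":0,"ty":0,"tz":0,"spin":0,"claw":1}]'
python3 -m handwheel '[{"tx":0,"ty":0,"tz":-0.02,"spin":0,"claw":1},{"tx":0,"ty":0,"tz":0,"spin":0,"claw":1},{"tx":0,"ty":0,"tz":0,"spin":0,"claw":1}]'
python3 -c "
from station import robot
s=robot.sense();print(s['position'],s['wrist_force'],s['moment'])"
```

```text
clock: 9.22
position: [502.5, 26.4, 147.0]
eef_rot: [0.0, 0.733, 0.68, -0.0]
wrist_force: [-1.4, -0.0, 5.5]
opening: 15.3
clock: 9.47
position: [502.5, 26.4, 146.9]
eef_rot: [0.0, 0.733, 0.68, -0.0]
wrist_force: [-3.2, -0.4, 10.1]
opening: 15.3
[502.46603292  26.43147104 146.93680069] [-3.21724902 -0.36203635 10.12113068] [-0.06724692  0.47267257  0.0093826 ]
```

```bash
python3 -m handwheel '[{"tx":0,"ty":0,"tz":0.03,"spin":0,"claw":1},{"tx":0.1,"ty":-0.007,"tz":0,"spin":0,"claw":1},{"tx":0.1,"ty":-0.007,"tz":0,"spin":0,"claw":1},{"tx":0.1,"ty":-0.007,"tz":0,"spin":0,"claw":1},{"tx":0,"ty":0,"tz":0,"spin":0,"claw":1}]'
python3 -m handwheel '[{"tx":0.1,"ty":-0.007,"tz":0,"spin":0,"claw":1},{"tx":0.1,"ty":-0.007,"tz":0,"spin":0,"claw":1},{"tx":0,"ty":0,"tz":0,"spin":0,"claw":1},{"tx":0,"ty":0,"tz":0,"spin":0,"claw":1}]'
python3 - <<'E'
from foot import *
s=robot.sense();t=s['position'];print(t,s['eef_rot'],s['wrist_force'],s['moment'])
n="scene";p,d=robot.grab_frame(n);np.savez(n+"5.npz",p=p,d=d)
cv2.imwrite("pics/a6.png",cv2.resize(p[195:245,210:270,::-1],(720,600),interpolation=2))
E
```

```text
clock: 9.88
position: [505.1, 26.3, 147.7]
eef_rot: [-0.004, 0.732, 0.681, -0.006]
wrist_force: [-14.6, 1.3, 26.2]
opening: 15.5
clock: 10.22
position: [506.7, 26.3, 148.2]
eef_rot: [-0.006, 0.732, 0.681, -0.009]
wrist_force: [-23.8, 3.2, 40.1]
opening: 15.2
[506.67084419  26.26732594 148.22771247] [-0.00572172  0.73219124  0.68100884 -0.00949789] [-23.79259051   3.24068246  40.05225314] [0.82036076 5.19209224 0.00759251]
```

View pics/a6.png

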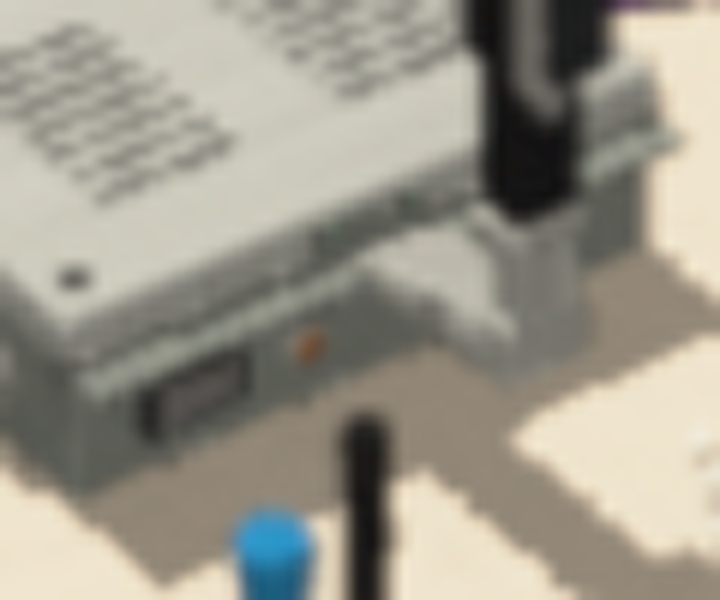

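```bash
python3 -m handwheel '[{"tx":-0.2,"ty":0.015,"tz":0.02,"spin":0,"claw":1},{"tx":-0.2,"ty":0.015,"tz":0.03,"spin":0,"claw":1},{"tx":-0.15,"ty":0.01,"tz":0.05,"spin":0,"claw":1},{"tx":0,"ty":0,"tz":0,"spin":0,"claw":1},{"tx":0,"ty":0,"tz":0,"spin":0,"claw":1}]'
python3 - <<'E'
from foot import *
s=robot.sense();t=s['position'];print(t,s['eef_rot'],s['wrist_force'],s['moment'])
n="scene";p,d=robot.grab_frame(n);np.savez(n+"6.npz",p=p,d=d)
cv2.imwrite("pics/a7.png",cv2.resize(p[175:245,205:275,::-1],(600,600),interpolation=2))
E
```

```text
clock: 10.68
position: [501.3, 26.2, 149.5]
eef_rot: [0.0, 0.733, 0.68, 0.0]
wrist_force: [0.1, 0.0, -1.3]
opening: 15.4
[501.29648432  26.17503384 149.53831275] [5.83927167e-05 7.32974986e-01 6.80255588e-01 3.43012995e-05] [ 0.09125542  0.04775499 -1.31882273] [0.04000604 0.02281288 0.03456092]
```

View pics/a7.png

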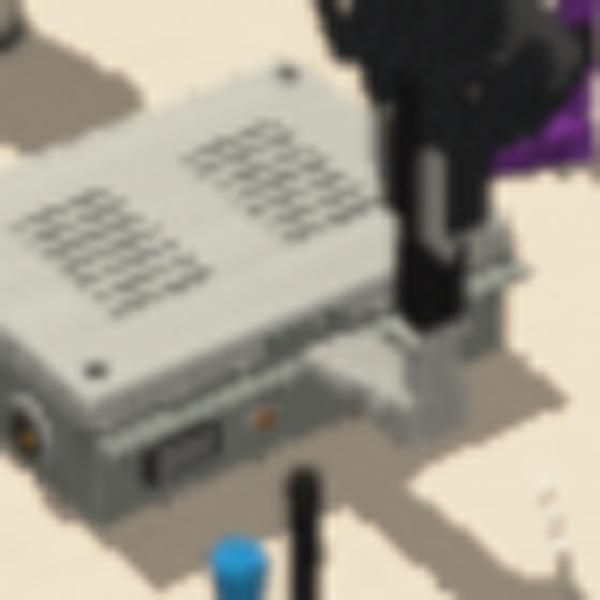

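```bash
python3 - <<'E'
from h import *
a=np.radians(-4.2);ex=np.array([np.cos(a),np.sin(a)]);ey=np.array([-np.sin(a),np.cos(a)])
for k,t in((2,[392.6,230.3,216.]),(3,[474.84,29.1,159.79]),(4,[502.46,27.13,151.0]),(6,[501.3,26.18,149.54])):
    f=np.load(f"scene{k}.npz");P=cloud("scene",f['d']);r=P[...,:2]-np.array(t[:2]);s=r@ex;w=r@ey;z=P[...,2]-(t[2]-101.4)
    m=(f['d']>0)&(s>14)&(s<50)&(abs(w)<9)&(z>-2)&(z<25)
    A=np.c_[s[m],w[m],np.ones(m.sum())]; c=np.linalg.lstsq(A,z[m],rcond=None)[0]
    res=z[m]-A@c; g=abs(res)<2; c=np.linalg.lstsq(A[g],z[m][g],rcond=None)[0]
    print(k,m.sum(),g.sum(),c.round(3),'z at 30:',(c[0]*30+c[2]).round(2),'expected 9.8')
E
```

```text
2 48 38 [-0.256 -0.025 16.342] z at 30: 8.66 expected 9.8
3 36 29 [-0.299 -0.052 19.412] z at 30: 10.44 expected 9.8
4 35 28 [-0.249 -0.074 16.756] z at 30: 9.29 expected 9.8
6 30 26 [-0.317  0.078 18.942] z at 30: 9.44 expected 9.8
```

```bash
python3 -m handwheel '[{"tx":0.1,"ty":-0.007,"tz":-0.02,"spin":0,"claw":1},{"tx":0.1,"ty":-0.007,"tz":0,"spin":0,"claw":1},{"tx":0,"ty":0,"tz":0,"spin":0,"claw":1},{"tx":0,"ty":0,"tz":0,"spin":0,"claw":1}]'
python3 -m handwheel '[{"tx":0.1,"ty":-0.007,"tz":0,"spin":0,"claw":1},{"tx":0,"ty":0,"tz":0,"spin":0,"claw":1},{"tx":0,"ty":0,"tz":0,"spin":0,"claw":1}]'
```

```text
clock: 11.07
position: [507.7, 26.0, 149.1]
eef_rot: [0.0, 0.733, 0.68, 0.0]
wrist_force: [-0.0, -0.8, -1.1]
opening: 15.4
clock: 11.32
position: [510.3, 25.8, 149.2]
eef_rot: [0.0, 0.733, 0.68, 0.0]
wrist_force: [-0.2, -0.8, -1.2]
opening: 15.5
```

```bash
python3 -m handwheel '[{"tx":0.1,"ty":-0.007,"tz":0,"spin":0,"claw":1},{"tx":0,"ty":0,"tz":0,"spin":0,"claw":1},{"tx":0,"ty":0,"tz":0,"spin":0,"claw":1}]'
python3 -m handwheel '[{"tx":0.1,"ty":-0.007,"tz":-0.02,"spin":0,"claw":1},{"tx":0,"ty":0,"tz":0,"spin":0,"claw":1},{"tx":0,"ty":0,"tz":0,"spin":0,"claw":1}]'
python3 - <<'E'
from foot import *
s=robot.sense();t=s['position'];print(t,s['eef_rot'],s['wrist_force'],s['moment'])
n="scene";p,d=robot.grab_frame(n);np.savez(n+"7.npz",p=p,d=d)
cv2.imwrite("pics/a8.png",cv2.resize(p[195:245,210:270,::-1],(720,600),interpolation=2))
E
```

```text
clock: 11.57
position: [513.3, 25.6, 149.2]
eef_rot: [0.0, 0.733, 0.68, 0.0]
wrist_force: [0.0, -0.1, -0.7]
opening: 15.6
clock: 11.82
position: [516.3, 25.4, 148.6]
eef_rot: [0.0, 0.733, 0.68, 0.0]
wrist_force: [0.3, 0.4, -2.1]
opening: 15.2
[516.27868519  25.42232304 148.60669661] [5.87026782e-05 7.32803056e-01 6.80440788e-01 1.08257752e-04] [ 0.3300855   0.39798685 -2.11695185] [-0.00672736  0.03060984 -0.01636474]
```

View pics/a8.png

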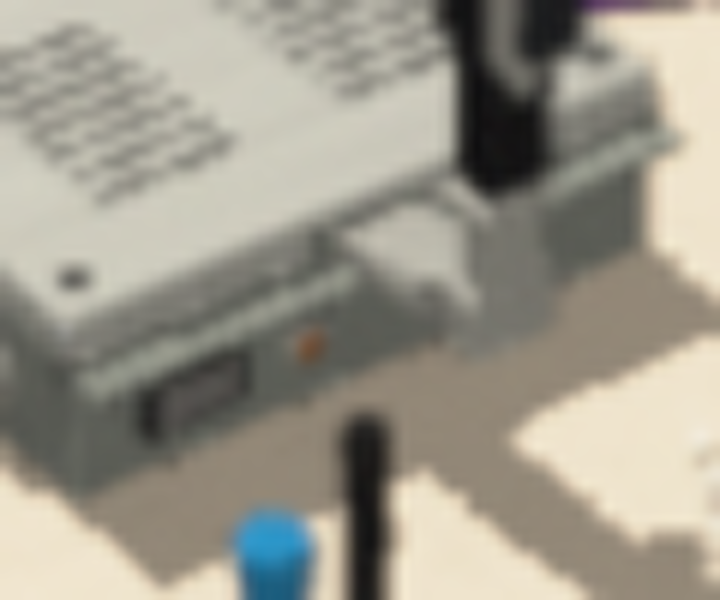

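```bash
python3 -m handwheel '[{"tx":0.1,"ty":-0.007,"tz":-0.03,"spin":0,"claw":1},{"tx":0,"ty":0,"tz":0,"spin":0,"claw":1},{"tx":0,"ty":0,"tz":0,"spin":0,"claw":1}]'
python3 -m handwheel '[{"tx":0.1,"ty":-0.007,"tz":0,"spin":0,"claw":1},{"tx":0,"ty":0,"tz":0,"spin":0,"claw":1},{"tx":0,"ty":0,"tz":0,"spin":0,"claw":1}]'
python3 -m handwheel '[{"tx":0.1,"ty":-0.007,"tz":0,"spin":0,"claw":1},{"tx":0,"ty":0,"tz":0,"spin":0,"claw":1},{"tx":0,"ty":0,"tz":0,"spin":0,"claw":1}]'
```

```text
clock: 12.12
position: [519.2, 25.2, 147.7]
eef_rot: [0.0, 0.733, 0.68, 0.0]
wrist_force: [-0.4, 0.2, 0.1]
opening: 15.6
clock: 12.37
position: [522.2, 25.0, 147.7]
eef_rot: [0.0, 0.733, 0.68, 0.0]
wrist_force: [0.6, 0.2, -0.9]
opening: 15.6
clock: 12.62
position: [524.7, 24.7, 147.5]
eef_rot: [-0.0, 0.733, 0.68, -0.0]
wrist_force: [-0.3, -0.5, -3.3]
opening: 15.2
```

```bash
python3 -m handwheel '[{"tx":0.1,"ty":-0.007,"tz":0,"spin":0,"claw":1},{"tx":0,"ty":0,"tz":0,"spin":0,"claw":1},{"tx":0,"ty":0,"tz":0,"spin":0,"claw":1}]'
python3 -m handwheel '[{"tx":0.1,"ty":-0.007,"tz":0,"spin":0,"claw":1},{"tx":0,"ty":0,"tz":0,"spin":0,"claw":1},{"tx":0,"ty":0,"tz":0,"spin":0,"claw":1}]'
cat > lid.py <<'E'
from foot import *
a=np.radians(-4.2);ex=np.array([np.cos(a),np.sin(a)]);ey=np.array([-np.sin(a),np.cos(a)]);N=np.array([564.8,22.3])
def lid(n,d):
    P=cloud(n,d);r=P[...,:2]-N;s=r@ex;w=r@ey;z=P[...,2]
    m=(d>0)&(s>8)&(s<125)&(w>-82)&(w<82)&(z>54)&(z<74)
    A=np.c_[s[m],w[m],np.ones(m.sum())];zz=z[m];g=np.ones(len(zz),bool)
    for _ in range(5):
        c=np.linalg.lstsq(A[g],zz[g],rcond=None)[0];g=abs(zz-A@c)<4
    return c,g.sum()
E
python3 - <<'E'
from lid import *
for k in(0,7):
    c,n=lid("scene",np.load(f"scene{k}.npz")['d']);print(k,n,'front',c[2].round(2),'back',(c[2]+130*c[0]).round(2),'ang',-c[0].round(4))
c,n=lid("top",np.load("top0.npz")['d']);print('top0',n,c)
s=robot.sense();t=s['position'];print(t,s['eef_rot'],s['wrist_force'],s['moment'])
for n in("scene","top"):
    p,d=robot.grab_frame(n);np.savez(n+"8.npz",p=p,d=d);c,k=lid(n,d);print(n,k,c[2].round(2),(c[2]+130*c[0]).round(2),-c[0].round(4))
p=np.load("scene8.npz")['p'];cv2.imwrite("pics/a9.png",cv2.resize(p[195:245,210:270,::-1],(720,600),interpolation=2))
E
```

```text
clock: 12.87
position: [527.6, 24.5, 147.5]
eef_rot: [-0.0, 0.733, 0.68, -0.0]
wrist_force: [-1.4, -0.5, -1.9]
opening: 15.3
clock: 13.12
position: [531.6, 24.3, 147.6]
eef_rot: [0.0, 0.733, 0.68, 0.0]
wrist_force: [-1.2, -0.2, -2.7]
opening: 15.3
0 1275 front 60.07 back 59.83 ang 0.0018
7 1149 front 59.75 back 59.88 ang -0.001
top0 1927 [-3.89605125e-03 -1.21205408e-03  6.03654304e+01]
[531.56295187  24.27227624 147.61002641] [2.25185394e-04 7.32878774e-01 6.80359114e-01 3.58920943e-04] [-1.24806664 -0.17778432 -2.72080012] [0.03079104 0.38001494 0.0437188 ]
scene 1102 62.36 59.93 0.0187
top 1098 63.07 60.16 0.0224
```

View pics/a9.png

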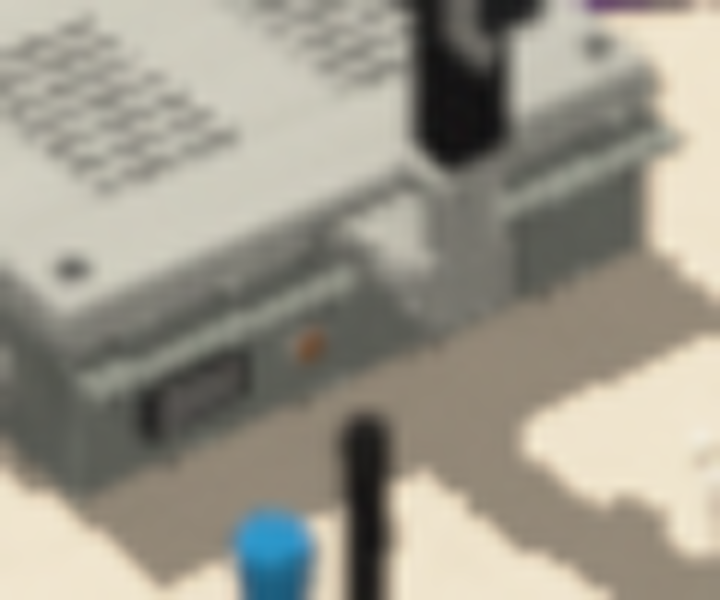

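```bash
python3 -m handwheel '[{"tx":0.1,"ty":-0.007,"tz":0,"spin":0,"claw":1},{"tx":0.1,"ty":-0.007,"tz":0,"spin":0,"claw":1},{"tx":0.07,"ty":-0.005,"tz":0,"spin":0,"claw":1},{"tx":0,"ty":0,"tz":0,"spin":0,"claw":1},{"tx":0,"ty":0,"tz":0,"spin":0,"claw":1}]'
python3 -m handwheel '[{"tx":0,"ty":0,"tz":-0.015,"spin":0,"claw":1},{"tx":0,"ty":0,"tz":0,"spin":0,"claw":1},{"tx":0,"ty":0,"tz":0,"spin":0,"claw":1},{"tx":0,"ty":0,"tz":0,"spin":0,"claw":1}]'
python3 - <<'E'
from lid import *
s=robot.sense();t=s['position'];print(t,s['eef_rot'],s['wrist_force'],s['moment'])
for n in("scene","top"):
    p,d=robot.grab_frame(n);np.savez(n+"9.npz",p=p,d=d);c,k=lid(n,d);print(n,k,c[2].round(2),(c[2]+130*c[0]).round(2),-c[0].round(4))
E
```

```text
clock: 13.63
position: [540.1, 23.7, 147.8]
eef_rot: [0.0, 0.733, 0.68, 0.001]
wrist_force: [-0.7, 0.3, -3.3]
opening: 15.1
clock: 13.97
position: [539.5, 23.8, 147.4]
eef_rot: [0.0, 0.733, 0.68, 0.0]
wrist_force: [-0.7, -0.3, -2.4]
opening: 14.9
[539.5361066   23.82989047 147.43822528] [2.73872404e-04 7.32807657e-01 6.80435667e-01 4.07108372e-04] [-0.71729653 -0.2559711  -2.40316134] [-0.02051953 -0.07587152  0.01966626]
scene 1063 64.7 59.87 0.0371
top 999 64.77 60.13 0.0357
```

```bash
python3 -m handwheel '[{"tx":0.07,"ty":-0.005,"tz":0,"spin":0,"claw":1},{"tx":0,"ty":0,"tz":0,"spin":0,"claw":1},{"tx":0,"ty":0,"tz":-0.01,"spin":0,"claw":1},{"tx":0,"ty":0,"tz":0,"spin":0,"claw":1},{"tx":0,"ty":0,"tz":0,"spin":0,"claw":1}]'
python3 -m handwheel '[{"tx":0,"ty":0,"tz":0,"spin":0,"claw":1},{"tx":0,"ty":0,"tz":0,"spin":0,"claw":1},{"tx":0,"ty":0,"tz":0,"spin":0,"claw":1},{"tx":0,"ty":0,"tz":0,"spin":0,"claw":1},{"tx":0,"ty":0,"tz":0,"spin":0,"claw":1}]'
python3 - <<'E'
from lid import *
s=robot.sense();t=s['position'];print(t,s['eef_rot'],s['wrist_force'],s['moment'])
for n in("scene","top"):
    p,d=robot.grab_frame(n);np.savez(n+"10.npz",p=p,d=d);c,k=lid(n,d);print(n,k,c[2].round(2),(c[2]+130*c[0]).round(2),-c[0].round(4))
    cv2.imwrite(f"pics/b_{n}.png",p[:,:,::-1])
p=np.load("scene10.npz")['p'];cv2.imwrite("pics/b1.png",cv2.resize(p[160:250,190:280,::-1],(600,600),interpolation=2))
E
```

```text
clock: 14.48
position: [539.9, 23.9, 147.4]
eef_rot: [-0.001, 0.733, 0.681, -0.001]
wrist_force: [-4.2, 1.0, 7.8]
opening: 15.3
clock: 14.9
position: [539.9, 23.8, 147.5]
eef_rot: [-0.001, 0.733, 0.681, -0.001]
wrist_force: [-4.5, -0.6, 7.0]
opening: 15.8
[539.89505205  23.84605357 147.45169189] [-6.38718136e-04  7.32735839e-01  6.80511960e-01 -1.12011298e-03] [-4.51377732 -0.5892453   7.02472124] [ 0.15616188  1.05854977 -0.03951147]
scene 1063 64.38 59.92 0.0342
top 955 65.14 60.08 0.0389
```

View pics/b1.png

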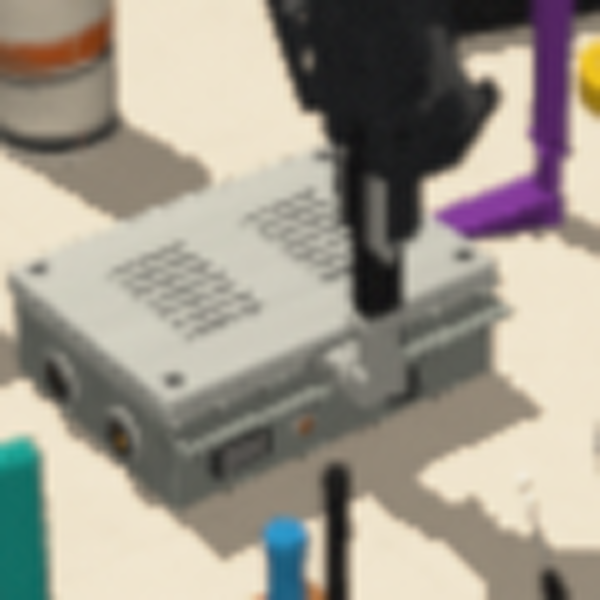

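View pics/b_scene.png

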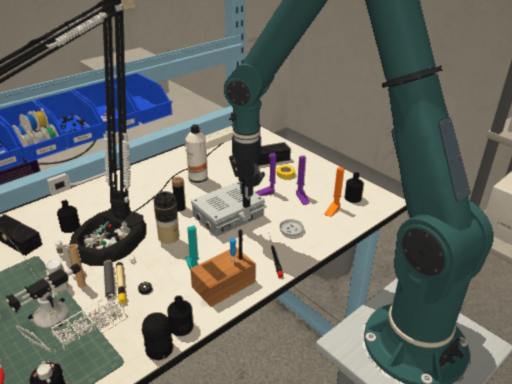

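```bash
python3 -m handwheel '[{"tx":0,"ty":0,"tz":0.01,"spin":0,"claw":1},{"tx":0,"ty":0,"tz":0,"spin":0,"claw":1},{"tx":0,"ty":0,"tz":0,"spin":0,"claw":1},{"tx":0,"ty":0,"tz":0,"spin":0,"claw":1},{"tx":0,"ty":0,"tz":0,"spin":0,"claw":1}]'
python3 - <<'E'
from lid import *
s=robot.sense();t=s['position'];print(t,s['eef_rot'],s['wrist_force'],s['moment'])
for n in("scene","top")*2:
    p,d=robot.grab_frame(n);c,k=lid(n,d);print(n,k,c[2].round(2),(c[2]+130*c[0]).round(2),-c[0].round(4))
E
```

```text
clock: 15.42
position: [539.9, 23.8, 147.5]
eef_rot: [-0.001, 0.733, 0.681, -0.001]
wrist_force: [-4.8, 1.5, 6.9]
opening: 15.1
[539.94812688  23.83663937 147.4725296 ] [-6.96533550e-04  7.32718893e-01  6.80530235e-01 -1.06636670e-03] [-4.77605827  1.53328278  6.94294948] [ 0.17875152  1.23142182 -0.00207217]
scene 1056 64.55 60.0 0.035
top 954 65.29 59.97 0.0409
scene 1048 64.55 59.81 0.0365
top 949 64.59 60.7 0.0299
```

```bash
python3 -m handwheel '[{"tx":0,"ty":0,"tz":0.02,"spin":0,"claw":1},{"tx":0,"ty":0,"tz":0,"spin":0,"claw":1},{"tx":0,"ty":0,"tz":0,"spin":0,"claw":1},{"tx":0,"ty":0,"tz":0,"spin":0,"claw":1},{"tx":0,"ty":0,"tz":0,"spin":0,"claw":1}]'
python3 - <<'E'
from lid import *
s=robot.sense();t=s['position'];print(t,s['eef_rot'],s['wrist_force'],s['moment'])
for n in("scene","top")*2:
    p,d=robot.grab_frame(n);c,k=lid(n,d);print(n,k,c[2].round(2),(c[2]+130*c[0]).round(2),-c[0].round(4))
E
```

```text
clock: 16.03
position: [541.4, 23.5, 147.6]
eef_rot: [0.0, 0.733, 0.68, 0.0]
wrist_force: [-0.5, -0.3, -2.8]
opening: 16.0
[541.37786075  23.49827392 147.59016313] [1.08848630e-05 7.32862529e-01 6.80376743e-01 1.51632616e-05] [-0.46179138 -0.31413136 -2.84850855] [ 0.01588364  0.35365581 -0.00255159]
scene 1041 65.12 59.97 0.0396
top 949 65.34 60.35 0.0384
scene 1046 65.42 59.84 0.043
top 917 66.23 60.1 0.0472
```

```bash
python3 -m handwheel '[{"tx":0,"ty":0,"tz":-0.008,"spin":0,"claw":1},{"tx":0,"ty":0,"tz":0,"spin":0,"claw":1},{"tx":0,"ty":0,"tz":0,"spin":0,"claw":1},{"tx":0,"ty":0,"tz":0,"spin":0,"claw":1},{"tx":0,"ty":0,"tz":0,"spin":0,"claw":1}]'
python3 - <<'E'
from lid import *
s=robot.sense();t=s['position'];print(t,s['eef_rot'],s['wrist_force'],s['moment'],abs(s['joint_velocities']).max())
for n in("scene","top")*2:
    p,d=robot.grab_frame(n);c,k=lid(n,d);print(n,k,c[2].round(2),(c[2]+130*c[0]).round(2),-c[0].round(4))
    cv2.imwrite(f"pics/f_{n}.png",p[:,:,::-1])
a=cv2.imread("pics/scene0.png");b=cv2.imread("pics/f_scene.png")
df=cv2.absdiff(a,b).max(2)>45;o=b.copy();o[df]=(0,0,255);cv2.imwrite("pics/diff.png",o)
E
```

```text
clock: 16.65
position: [541.4, 23.6, 147.7]
eef_rot: [0.0, 0.733, 0.68, 0.0]
wrist_force: [0.3, -0.3, -3.0]
opening: 14.9
[541.42132725  23.55673148 147.67520826] [1.57539366e-04 7.32829844e-01 6.80411917e-01 1.35889970e-04] [ 0.25016617 -0.25351848 -2.98192641] [-0.01560865  0.17785546 -0.04523261] 0.001055560543991585
scene 1043 65.39 59.88 0.0424
top 957 65.8 59.99 0.0447
scene 1056 65.27 60.01 0.0404
top 933 65.5 60.38 0.0394
```

View pics/diff.png

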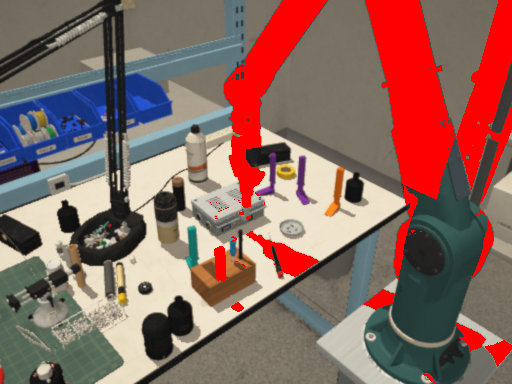

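```bash
python3 -c "
from station import robot
print(robot.hand_in());s=robot.sense();print(s['position'],s['wrist_force'],s['opening'])"
```

```text
the job is handed in; nothing more can be done
None
the job is handed in; nothing more can be done
```

I drew the wedge out of the stand by its grip and pushed its toe through the pry notch. I then handed the job in at about 16.9 s, with the gripper still holding the wedge under the raised lid.

**Last checks**
- **Lift:** the lid's front edge stands about 5.0–5.5 mm off the case (0.039–0.045 rad). The scene camera gave 5.3–5.4 mm and the top camera 5.1–5.4 mm.
- **Load:** the wrist force was about 3 N down, which fits the wedge plus the lid. The arm was at rest, the grip opening was about 15–16 mm, and the fingertips were about 60 mm above the lid.
- **Other things:** comparing the first and last scene pictures, only the arm, the wedge, the lid and their shadows had changed.

**What went wrong or stayed uncertain**
- **First push jammed:** I pressed the toe too hard on the ledge, and the wrist force reached about 47 N, under the 120 N limit. I backed off and went in again slightly higher, with no sign that the wedge had slipped in the grip.
- **Sole on the ledge:** at the end the sole may be a few tenths of a millimetre above the ledge. My last tiny lowering step had no measurable effect.
- **Toe position:** from the arm's position the toe is about 32 mm past the notch, against 30 mm planned. I went by the measured lid lift instead.

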